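# Toast frozen bread

### The arm

A 6-joint arm with a two-finger parallel gripper is mounted at the origin on the work surface. World frame = base frame: x ahead of the robot, y to its left, z up, the work surface at z = 0. Lengths are in mm, angles in rad, forces in N, time in s.
With the tool pointing down it reaches from about 300 to 825 mm from the base axis. Payload 5.4 kg.
Tool frame: the origin (TCP) lies on the centre line of the jaws, within the pads' length; the fingertips stand 25 mm ahead of it and the grasp point (between the pads) lies 6 mm ahead of it; z points along the fingers, y is the line along which they close (so a half turn about z gives the same grasp; the last joint's range is limited). The gripper opens to 92 mm and grips with 3 to 60 N. Pads are 20 mm wide; open, the fingers measure 128 mm over their backs; the gripper's body (75 mm by 189 mm) begins 69 mm behind the grasp point.
Start: joints at [1.036, 0.158, 1.597, -0, 1.386, -0.21], TCP at [183.503, 544.915, 213.001] pointing down, gripper open.
Joint ranges: [-2.91, 2.91], [-0.94, 2.29], [0.18, 2.7], [-1.29, 4.43], [0.17, 2.64], [-3, 3]. Speed limits (rad/s): [2.57, 2.57, 3.14, 3.14, 3.14, 3.14].

### API

Orientations are given as a rotation vector (axis times angle).
In Python, from plant import r gives the robot as it stands. Calls block until the motion is done:
- r.move_ptp(position, orientation): joint-space move of the TCP to a pose.
- r.servo_line(position, attitude=None, velocity=150): straight line of the TCP; attitude=None keeps the orientation; velocity is the mean speed in mm/s.
- r.goto_joints(angles): joint-space move.
- r.move_gripper(opening, squeeze=None): finger opening in mm; squeeze is the grip in N (None keeps the last); returns when the fingers have stopped.
- r.wait(seconds).
- r.inverse_kinematics(position, orientation): joint angles nearest the present ones, or None.
- r.camera(name): name is "scene" or "side" or "wrist"; returns (picture, depth): 384x512x3 uint8, blue, green, red; 384x512 float32, mm along the optical axis (not along the pixel's ray), 0 where there is no reading.
- r.get_calibration(name): a dict with "K" (3x3 intrinsics, pixels), "origin" and "orientation" of the camera in the world. Camera axes: x right, y up, looking along -z (the intrinsics and any distortion apply to the point x, -y, -z); pixel columns grow to the right and rows downward; lengths in mm; the calibration is good to about 2 mm. The wrist camera is an equidistant fisheye: a pixel r from the principal point sees the ray r / f radians off the axis. A picture is of the moment at which its call begins: read the wrist's pose just before it. get_calibration takes no time and is no camera call; for the wrist camera it gives the pose at the moment of the call.
A pose or a line that the arm cannot do raises r.PlanningError and nothing moves.
- r.hand_in(): hands the job in; it is judged then, once.
Readings, each from a call of its own:
- r.get_time(): time.
- r.get_qpos(): joint angles.
- r.get_joint_velocities(): joint speeds.
- r.get_tau(): joint torques, N m.
- r.get_eef_pos(): TCP position.
- r.get_orientation(): TCP orientation.
- r.get_contact_force(): force on the tool from outside, world axes, zero at the start.
- r.get_ft_torque(): the same for the moment, N m.
- r.get_finger_gap(): finger opening in mm.
- r.get_grasp_force(): force on a finger pad.
Only numpy, scipy, OpenCV 4.12 (cv2) and the standard library are available. Lean on these libraries where they do the work, as an engineer would, in place of code of your own. Each camera call takes 0.05 s, during which the arm holds its last target. There are 200 camera calls.

### The job

Start the toaster on the frozen bread that is waiting in its slots, only by pressing with the closed fingertips: push the lever at the end of the toaster all the way down, then press the long bar-shaped key fully in so that it stays in, then press the big round key fully down and let it come back up. Keep to that order, do not press the small square key (it cancels), leave the bread alone, and do not lift or disturb the mug, jar or salt shaker.

Things in the scene. Friction and masses are not known exactly. Their poses are not given: they have to be found in the camera images.
- toaster: Toaster, fixed to the worktop: black ends, steel sides, 180 (x) by 280 (y) by 180 mm high. Origin under its middle, on the worktop; z up. The lever is on its -y end; on the flat top at that end three plain grey keys stand in a row along x, 100 mm from the origin towards -y, in an order that differs each time. Its socket, 75 mm high, stands off the +y end, out to 305 mm.
- lever (a joint): How far the lever is down, m: 0 fully up, 0.045 fully down (stop). It slides straight down, resists with about 3 to 5 N and stays wherever it is left; the bread goes down with it. It may start up to 0.010 down.
- lever_pad (a point): Middle of the top face of the lever's grey paddle, 40 (x) by 34 (y) by 14 mm thick, which sticks out 45 mm from the toaster's -y end; this point is 28 mm out from that end, and 178 mm above the worktop when the lever is up. It moves with the lever; its axes are parallel to the toaster's (-y points away from the toaster).
- bar_key (a joint): How far the bar key is in, m: 0 out, 0.006 fully in (stop). It resists with about 3.5 N of friction and stays in when pressed.
- bar_key_top (a point): Top of the long bar-shaped key, 13 (x) by 42 (y) mm, 195 mm above the worktop and 15 mm above the deck when out (a point on the top face, in the middle; it moves with the part; its x and y axes are parallel to the toaster's).
- round_key (a joint): How far the round key is down, m: 0 up, 0.006 fully down (stop). Sprung: 1.5 N at the start to 5 N fully down, comes back up when let go.
- round_key_top (a point): Top of the big round key, 30 mm in diameter, 195 mm above the worktop when up (a point on the top face, in the middle; it moves with the part; its x and y axes are parallel to the toaster's).
- square_key (a joint): How far the small square cancel key is down, m: 0 up, 0.006 fully down. Sprung like the round key. Not to be pressed.
- square_key_top (a point): Top of the small square key, 14 by 14 mm, 195 mm above the worktop when up. Neighbouring keys in the row are 52 mm apart, centre to centre (a point on the top face, in the middle; it moves with the part; its x and y axes are parallel to the toaster's).
- bread: Two slices of bread, upright in the slots, 118 mm wide and 14 mm thick, carried by the lever; they stand up to 34 mm above the toaster's top when the lever is up and sink in as it goes down. This origin lies just outside the toaster's lever end; the slices are 101 to 219 mm from it towards +y. Not to be touched.
- mug: White mug, 80 mm across, 95 mm high, with a handle; origin under its middle. Stands near the toaster; leave it.
- jar: Jam jar with a steel lid, 68 mm across, 100 mm high; origin under its middle. Leave it.
- shaker: White salt shaker, 44 mm across, 86 mm high, about 90 to 120 mm beyond the lever; origin under its middle. Leave it.
Mind the look-alikes: they are no part of the job. What is shaped like the shaker but red is not meant. What is shaped like the mug but yellow is not meant.

How it is judged (in metres and radians):
On the way, in this order (a step that is already met when the one before it is completed fails the run):
1. the lever is pushed all the way down (value of joint lever above 0.041 m), for 0.1 s.
2. with the lever down, the bar key is pressed fully in (value of joint lever above 0.041 m and value of joint bar_key above 0.0042 m), for 0.1 s.
3. with the bar key in, the round key is pressed fully down (all of step 2 and value of joint round_key above 0.0042 m), for 0.05 s.
4. the round key is let up again (value of joint round_key below 0.0015 m), for 0.1 s.
At the end, for the whole second after the job is handed in: The lever is down (within 4 mm of its stop), the bar key is in (within 1.8 mm of its stop), the round and square keys are up (within 1.5 mm), and mug, jar and shaker stand upright within 20 mm of where they were (all of step 2 and value of joint each of round_key, square_key below 0.0015 m and distance of each of mug, jar, shaker from where it was at the start of the episode below 0.02 m and angle between each of mug, jar, shaker's own z axis and vertical below 0.15 rad); the robot touches nothing.
It fails at once if the bar key or the round key is pressed before the lever is down (value of joint lever below 0.041 m and value of joint any of bar_key, round_key above 0.0025 m).
It fails at once if the round key is pressed before the bar key is in (value of joint bar_key below 0.0042 m and value of joint round_key above 0.0025 m).
It fails at once if the square cancel key is pressed (value of joint square_key above 0.0025 m).
It fails at once if the bread is handled (contact force between any of the fingers, the arm and bread above 1 N).
It fails at once if the mug, jar or shaker is moved, lifted or tipped (not (distance of each of mug, jar, shaker from where it was at the start of the episode below 0.02 m and angle between each of mug, jar, shaker's own z axis and vertical below 0.15 rad)).
It also fails if it takes over 38 s, if anything falls off the work surface, if the arm or the gripper's body presses on something with over 40 N, if the wrist force passes 120 N, or if a joint passes its speed limit or range.

## Working session

There is one attempt and no reset: what is moved stays moved. The work goes in short steps, each a Python script; the robot and the scene stay as the last script left them, time stands still between calls to the robot, and variables do not carry over. Pictures are saved under pics/ and viewed, at most 10 in all, crops included, and the job is handed in when it is done.

```bash
mkdir -p pics; ls; python3 - <<'E'
from plant import r
import cv2,numpy as np
ims=[]
for n in("scene","side","wrist"):
    c=r.get_calibration(n);p,d=r.camera(n)
    np.savez(f"{n}.npz",p=p,d=d,K=c["K"],o=c["origin"],R=np.array(c["orientation"]))
    print(n,c); cv2.imwrite(f"pics/{n}0.png",p)
print(r.get_time(),r.get_orientation())
E
```

```text
pics
scene {'K': array([[416.34887469,   0.        , 250.57445235],
       [  0.        , 416.34887469, 190.5728106 ],
       [  0.        ,   0.        ,   1.        ]]), 'origin': array([1123.00299501,  -56.67955145, 1135.64372063]), 'orientation': array([0.43124753, 0.37669447, 1.35342899])}
side {'K': array([[385.15914465,   0.        , 253.20230088],
       [  0.        , 385.15914465, 188.70158307],
       [  0.        ,   0.        ,   1.        ]]), 'origin': array([ 335.02502719, -622.30284825,  909.04760552]), 'orientation': array([ 0.72514329, -0.10821533, -0.28483953])}
wrist {'K': array([[297.31863964,   0.        , 255.52962262],
       [  0.        , 297.31863964, 193.67898465],
       [  0.        ,   0.        ,   1.        ]]), 'origin': array([111.94508188, 568.39996767, 383.97129135]), 'orientation': array([-0.23274406, -0.16372359,  1.23914215])}
0.15 [-5.07814530e-01 -3.09975098e+00  2.11579495e-03]
```

View pics/scene0.png

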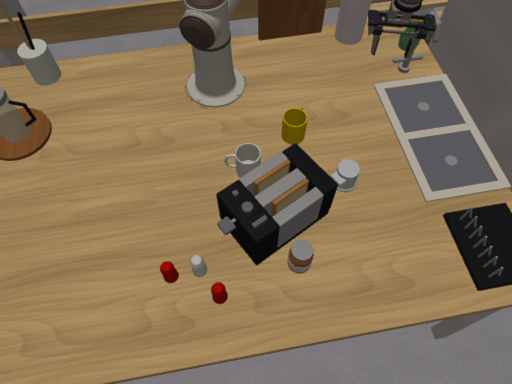

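View pics/side0.png

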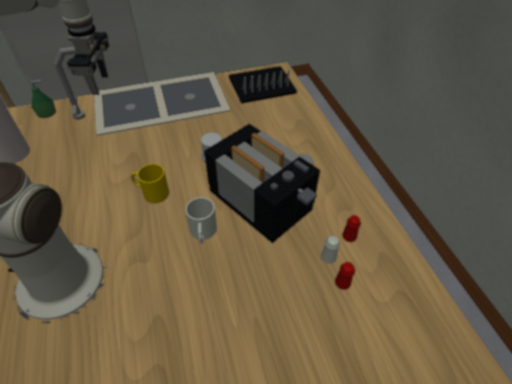

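View pics/wrist0.png

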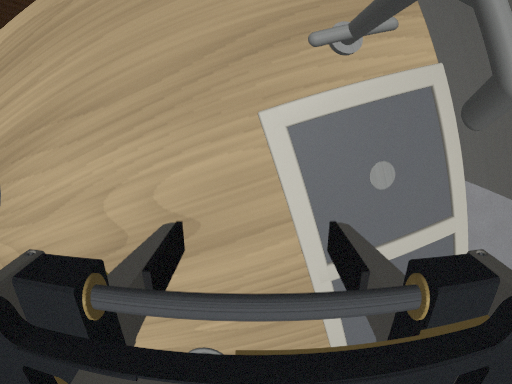

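Scene view: the lever paddle is at (227,225), the keys at about (236,193), (248,207) and (267,222), and the bread at (272,175)/(290,195). The white mug is at (248,160), the yellow look-alike mug at (294,126), the jar at (301,257), the white shaker at (199,265), and the red look-alikes at (169,272)/(219,293). Next I'll crop in on the keys in both views.

```bash
cat > h.py <<'E'
import numpy as np,cv2
from scipy.spatial.transform import Rotation as Ro
def load(n):
    return dict(np.load(f"{n}.npz"))
def rays(c,uv):
    uv=np.atleast_2d(np.float64(uv));K=c["K"]
    v=np.c_[(uv[:,0]-K[0,2])/K[0,0],-(uv[:,1]-K[1,2])/K[1,1],-np.ones(len(uv))]
    return Ro.from_rotvec(c["R"]).apply(v)
def onz(c,uv,z):
    v=rays(c,uv);return c["o"]+v*((z-c["o"][2])/v[:,2])[:,None]
def cloud(c):
    h,w=c["d"].shape;g=np.mgrid[0:h,0:w];uv=np.c_[g[1].ravel(),g[0].ravel()]
    return (c["o"]+rays(c,uv)*c["d"].reshape(-1,1)).reshape(h,w,3)
E
python3 - <<'E'
from h import *
a=load("scene");b=load("side")
A=cv2.resize(a["p"][170:265,205:305],None,fx=4,fy=4,interpolation=cv2.INTER_CUBIC)
B=cv2.resize(b["p"][145:240,240:340],None,fx=4,fy=4,interpolation=cv2.INTER_CUBIC)
cv2.imwrite("pics/crop.png",np.hstack([A,B]))
for n,c,(x0,x1,y0,y1) in(("scene",a,(180,360,130,280)),("side",b,(180,340,110,250))):
    P=cloud(c);m=np.zeros(c["d"].shape,bool);m[y0:y1,x0:x1]=1;m&=c["d"]>0
    z=P[...,2]
    for lo,hi in((174,186),(189,199),(200,225)):
        q=P[m&(z>lo)&(z<hi)];print(n,lo,hi,len(q),np.median(q[:,2]),cv2.minAreaRect(np.float32(q[:,:2])))
    g=c["p"].astype(int)
    k=(m&(z>189)&(z<200)).astype(np.uint8)
    N,L,S,C=cv2.connectedComponentsWithStats(k)
    for i in range(1,N):
        if S[i,4]>8: 
            q=P[L==i];print("  key",C[i],S[i,4],q.mean(0).round(1),g[L==i].mean(0).round())
E
```

```text
scene 174 186 4756 180.47510605517243 ((588.865478515625, 82.12522888183594), (181.5052490234375, 324.94476318359375), 27.153480529785156)
scene 189 199 339 194.66149201589326 ((597.9864501953125, 88.369384765625), (119.30782318115234, 189.04376220703125), 19.726964950561523)
scene 200 225 473 207.953458452861 ((574.2278442382812, 112.31710815429688), (90.6915054321289, 117.27631378173828), 26.959083557128906)
  key [276.97826087 172.93478261] 46 [539.7 109.7 195. ] [56. 78. 92.]
  key [258.05555556 184.83333333] 18 [566.9  52.7 194.8] [42. 66. 84.]
  key [289.50769231 196.27692308] 65 [615.9 126.6 194.9] [51. 74. 89.]
  key [234.96551724 192.4137931 ] 29 [578.2 -10.8 194.5] [82. 78. 78.]
  key [246.92 206.59] 100 [625.4  12.5 194.9] [88. 84. 85.]
  key [259.22826087 221.10869565] 92 [671.6  35.8 194.6] [84. 80. 80.]
side 174 186 3527 178.95045005064594 ((586.5977172851562, 82.478759765625), (181.4111785888672, 321.58447265625), 26.739015579223633)
side 189 199 356 193.65792516445214 ((594.0486450195312, 82.55146789550781), (116.28278350830078, 187.20025634765625), 22.55516242980957)
side 200 225 388 206.4188475966485 ((571.9312744140625, 111.13943481445312), (91.28144836425781, 117.58910369873047), 26.898059844970703)
  key [267.54807692 148.47115385] 104 [603.5 120.4 194.6] [49. 71. 83.]
  key [247.98913043 162.15217391] 92 [536.8  84.6 194.7] [48. 70. 83.]
  key [301.21126761 165.16901408] 71 [668.6  33.7 192.8] [62. 59. 57.]
  key [288.05952381 174.97619048] 84 [622.6   9.7 193.5] [66. 63. 60.]
  key [274.         185.19230769] 26 [576.5 -12.8 192.8] [62. 58. 56.]
```

View pics/crop.png

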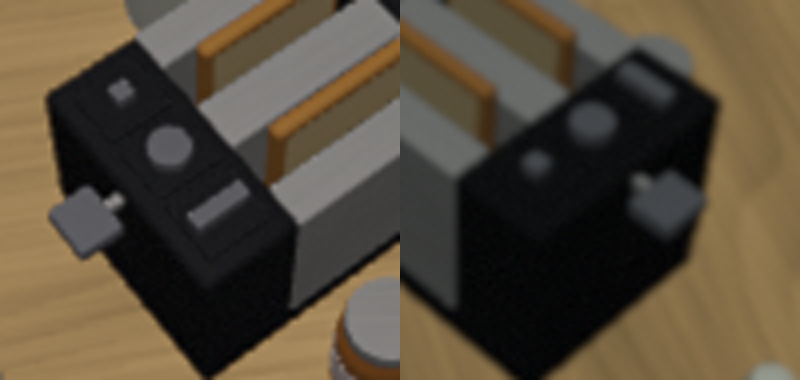

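The crop is clear. Along the row from -x to +x the keys are small square (235,192), big round (247,207) and bar (259,221), with the paddle at (227,225). Their spacing measures 52.3 mm and their height 194–195 mm, which matches the description. Next I'll measure the paddle and plan.

```bash
cat >> h.py <<'E'
keys={}
sq,rd,br=[np.mean(p,0) for p in(([578.2,-10.8],[576.5,-12.8]),([625.4,12.5],[622.6,9.7]),([671.6,35.8],[668.6,33.7]))]
ex=(br-sq)/np.linalg.norm(br-sq);ey=np.array([-ex[1],ex[0]])
rd=(sq+rd+br)/3; br=rd+52*ex; sq=rd-52*ex
pad=rd-68*ey
def down(s):
    y=np.r_[s*ex,0];z=np.array([0,0,-1.]);x=np.cross(y,z)
    return Ro.from_matrix(np.c_[x,y,z]).as_rotvec()
E
python3 - <<'E'
from h import *
from plant import r
print("yaw",np.degrees(np.arctan2(ex[1],ex[0])),"rd",rd,"br",br,"pad",pad)
for n in("scene","side"):
    c=load(n);P=cloud(c);q=P.reshape(-1,3)[c["d"].ravel()>0]
    l=np.c_[(q[:,:2]-rd)@ex,(q[:,:2]-rd)@ey-100,q[:,2]]
    s=l[(abs(l[:,0])<45)&(l[:,1]<-145)&(l[:,1]>-200)&(l[:,2]>125)]
    top=np.percentile(s[:,2],90);t=s[s[:,2]>top-4]
    print(n,len(s),"top",np.median(t[:,2]),"x",np.percentile(t[:,0],[2,98]),"y",np.percentile(t[:,1],[2,98]))
    m=l[(l[:,2]>85)&(l[:,1]<-210)&(l[:,1]>-330)&(abs(l[:,0])<120)]; print(" shaker-ish local",m.mean(0) if len(m) else None)
for s in(1,-1):
    for nm,p,z in(("pad",pad,155),("br",br,214),("rd",rd,214),("high",pad,280)):
        print(s,nm,np.round(r.inverse_kinematics([*p,z],down(s)),2))
E
```

```text
yaw 26.651470085169528 rd [623.81666667  11.35      ] br [670.29175216  34.67523159] pad [654.31889259 -49.4251118 ]
scene 215 top 173.25281360984638 x [-18.09101618  19.9067923 ] y [-182.8238642  -149.09220063]
 shaker-ish local [  48.08690858 -268.76391539   86.41813339]
side 207 top 171.63233962581057 x [-19.48302441  17.26007626] y [-183.91620039 -151.79941286]
 shaker-ish local [  28.51421193 -271.82141242   85.85981219]
1 pad [-0.26  0.41  1.41 -0.    1.32 -0.72]
1 br [-0.13  0.4   1.3  -0.    1.44 -0.59]
1 rd [-0.18  0.28  1.45 -0.    1.41 -0.64]
1 high [-0.26  0.34  1.26 -0.    1.55 -0.72]
-1 pad [-0.26  0.41  1.41 -0.    1.32  2.42]
-1 br [-0.13  0.4   1.3  -0.    1.44  2.55]
-1 rd [-0.18  0.28  1.45 -0.    1.41  2.5 ]
-1 high [-0.26  0.34  1.26 -0.    1.55  2.42]
```

Paddle found: local x ±19, y -183 to -150, top at z ≈ 172.5, so it starts about 5 mm down. Everything is consistent, so I'll push the lever.

```bash
cat >> h.py <<'E'
def press(r,p,z0,z1,fmax,step=1.,v=30):
    """lower the fingertips from tip height z0 to z1 in steps, stop at force fmax"""
    z=z0
    while z>z1:
        z=max(z-step,z1);r.servo_line([*p,z+25],velocity=v)
        f=r.get_contact_force()[2]
        if f>fmax: break
    print("tip cmd",round(z,1),"real",np.round(r.get_eef_pos()-[*p,25],2),"F",np.round(r.get_contact_force(),1),"t",r.get_time())
E
python3 - <<'E'
from h import *
from plant import r
r.move_gripper(0,20)
p=r.get_eef_pos();r.servo_line([p[0],p[1],330],velocity=300)
r.move_ptp([*pad,300],down(1))
r.servo_line([*pad,205],velocity=200)
print(r.get_eef_pos(),r.get_finger_gap(),r.get_contact_force(),r.get_time())
press(r,pad,178,140,25,4,60)
press(r,pad,140,127,14,1,40)
r.wait(.2);print(r.get_eef_pos(),r.get_contact_force())
E
```

```text
[654.88490041 -49.28244559 206.1735904 ] 0.5379651795084774 [0.26584316 0.4229568  0.71748762] 5.35
tip cmd 140 real [-1.0000e-02  2.0000e-02  1.3991e+02] F [0.2 0.1 1.6] t 7.85
tip cmd 127 real [-0.0000e+00 -1.0000e-02  1.2687e+02] F [-0.9  0.4  1.3] t 11.1
[654.29753728 -49.39776426 151.85880902] [-0.11920735  0.82281599  1.24150472]
```

The tip reached 127 mm with no stop felt and only about 1 N, which is not what I expected. I'll look.

```bash
python3 - <<'E'
from h import *
from plant import r
ims=[]
for n,(x,y) in(("scene",(180,150)),("side",(235,120))):
    c=r.get_calibration(n);p,d=r.camera(n)
    np.savez(f"{n}.npz",p=p,d=d,K=c["K"],o=c["origin"],R=np.array(c["orientation"]))
    ims.append(cv2.resize(p[y:y+130,x:x+130],None,fx=3,fy=3,interpolation=cv2.INTER_CUBIC))
cv2.imwrite("pics/l1.png",np.hstack(ims))
E
```

```text
(no output)
```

View pics/l1.png

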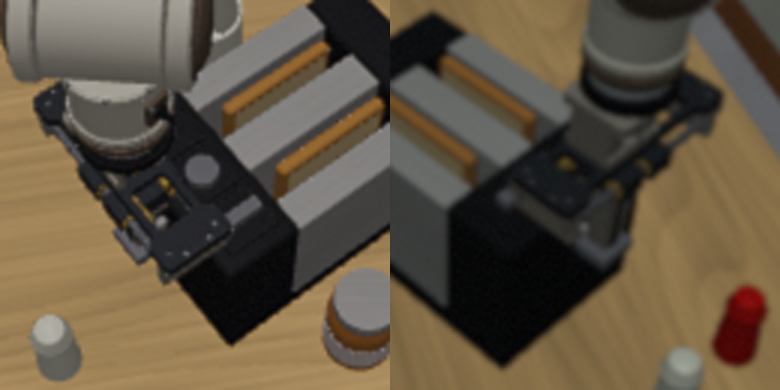

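The bread is still up and the fingers sit around the paddle. I'll check the gap and the local depth.

```bash
python3 - <<'E'
from h import *
from plant import r
print(r.get_finger_gap(),r.get_eef_pos(),Ro.from_rotvec(r.get_orientation()).as_matrix().round(3).tolist(),ex,r.get_time(),r.get_contact_force())
for n in("scene","side"):
    c=load(n);q=cloud(c).reshape(-1,3)[c["d"].ravel()>0]
    l=np.c_[(q[:,:2]-rd)@ex,(q[:,:2]-rd)@ey-100,q[:,2]]
    b=l[(abs(l[:,0])<70)&(l[:,1]>-30)&(l[:,1]<60)];print(n,"bread top",np.percentile(b[:,2],99))
    for lo in range(100,230,15):
        s=l[(abs(l[:,0])<110)&(l[:,1]<-143)&(l[:,1]>-230)&(l[:,2]>lo)&(l[:,2]<lo+15)]
        if len(s): print(lo,len(s),s.min(0).round(),s.max(0).round())
E
```

```text
0.041909189072738065 [654.32947476 -49.40058282 151.89846912] [[-0.449, 0.894, 0.0], [0.894, 0.449, 0.0], [0.0, 0.0, -1.0]] [0.89375164 0.44856215] 11.4 [0.93543298 1.06405376 2.48875307]
scene bread top 191.94841181823242
130 6 [ -10. -184.  142.] [  21. -144.  145.]
145 67 [ -16. -184.  145.] [  22. -144.  157.]
160 10 [  -3. -177.  161.] [  12. -175.  175.]
175 1 [  12. -177.  177.] [  12. -177.  177.]
190 2 [  17. -160.  199.] [  17. -160.  205.]
side bread top 189.42336033648158
130 23 [ -21. -184.  138.] [  16. -144.  144.]
145 114 [ -21. -185.  145.] [  18. -143.  160.]
160 41 [ -16. -178.  160.] [  10. -158.  175.]
175 46 [ -17. -178.  175.] [  12. -159.  190.]
190 46 [ -20. -179.  190.] [  16. -162.  205.]
205 20 [ -20. -179.  205.] [  -7. -160.  220.]
220 2 [ -17. -179.  221.] [ -15. -178.  223.]
```

```bash
python3 - <<'E'
from h import *
from plant import r
p,d=r.camera("wrist");cv2.imwrite("pics/w1.png",p)
E
```

```text
(no output)
```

View pics/w1.png

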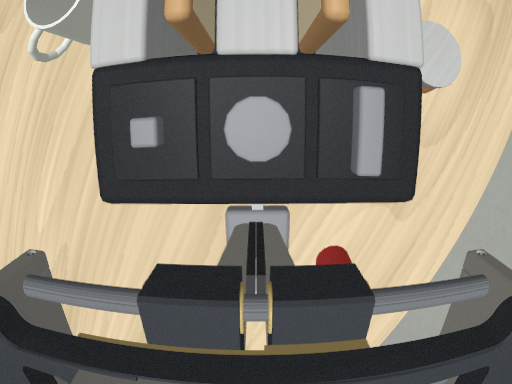

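The fingers are closed and on the paddle, the bread has sunk about 18 mm, and the paddle top is near 155. I'll lower a little further and see whether the paddle follows.

```bash
cat >> h.py <<'E'
def snap(r,n):
    c=r.get_calibration(n);p,d=r.camera(n)
    return dict(p=p,d=d,K=c["K"],o=c["origin"],R=np.array(c["orientation"]))
def local(c):
    q=cloud(c).reshape(-1,3)[c["d"].ravel()>0]
    return np.c_[(q[:,:2]-rd)@ex,(q[:,:2]-rd)@ey-100,q[:,2]]
def state(r):
    l=local(snap(r,"side"));b=l[(abs(l[:,0])<70)&(l[:,1]>-30)&(l[:,1]<60)]
    s=l[(l[:,0]>-19)&(l[:,0]<19)&(l[:,1]<-179)&(l[:,1]>-184)&(l[:,2]>115)&(l[:,2]<180)]
    print("bread",np.percentile(b[:,2],99).round(1),"pad",np.percentile(s[:,2],[50,90]).round(1) if len(s) else None,"tcp",r.get_eef_pos().round(1),"F",np.round(r.get_contact_force(),1),"t",r.get_time())
E
python3 - <<'E'
from h import *
from plant import r
state(r)
for z in(124,121):
    r.servo_line([*pad,z+25],velocity=30);state(r)
r.wait(.2);print(r.get_contact_force(),r.get_tau().round(1))
E
```

```text
bread 189.6 pad [150.3 153. ] tcp [654.3 -49.4 151.9] F [-1.2 -0.5  1.3] t 11.5
bread 186.1 pad [145.9 149.1] tcp [654.3 -49.4 148.7] F [ 0.  -0.7  0.7] t 11.8
bread 183.2 pad [143.5 146. ] tcp [654.2 -49.4 145.6] F [0.9 0.4 0.3] t 12.1
[-0.25907496  0.06693303 -0.53317626] [  0.  -47.6 -31.4   0.    0.1   0. ]
```

The paddle follows the arm 1:1, yet the contact height is about the TCP's rather than 25 mm ahead of it. Before touching the keys I'll measure where the real tip is with the wrist depth.

```bash
cat >> h.py <<'E'
def wrist_local(c):
    h,w=c["d"].shape;g=np.mgrid[0:h,0:w];K=c["K"]
    a=(g[1]-K[0,2])/K[0,0];b=(g[0]-K[1,2])/K[1,1];t=np.hypot(a,b)+1e-9
    v=np.stack([np.sin(t)*a/t,-np.sin(t)*b/t,-np.cos(t)],-1)/np.cos(t)[...,None]
    q=c["o"]+(Ro.from_rotvec(c["R"]).apply(v.reshape(-1,3))*c["d"].reshape(-1,1));q=q.reshape(h,w,3)
    return np.stack([(q[...,:2]-rd)@ex,(q[...,:2]-rd)@ey-100,q[...,2]],-1)
E
python3 - <<'E'
from h import *
from plant import r
c=snap(r,"wrist");np.savez("wrist.npz",**c);L=wrist_local(c)
print(L[128,257].round(1),L[128,368].round(1))
for col in(232,240,250,257,264,275,285):
    print(col,[tuple(L[y,col].round().astype(int)) for y in range(204,270,6)])
cv2.imwrite("pics/w2.png",cv2.resize(c["p"][190:300,190:330],None,fx=4,fy=4,interpolation=cv2.INTER_CUBIC))
E
```

```text
[ -0.6 -98.8 195.3] [ 47.1 -97.4 194.9]
232 [(np.int64(-13), np.int64(-136), np.int64(179)), (np.int64(-16), np.int64(-151), np.int64(144)), (np.int64(-16), np.int64(-154), np.int64(146)), (np.int64(-16), np.int64(-158), np.int64(146)), (np.int64(-16), np.int64(-162), np.int64(147)), (np.int64(-14), np.int64(-158), np.int64(166)), (np.int64(-14), np.int64(-158), np.int64(174)), (np.int64(-13), np.int64(-157), np.int64(182)), (np.int64(-12), np.int64(-157), np.int64(190)), (np.int64(-12), np.int64(-158), np.int64(195)), (np.int64(-12), np.int64(-157), np.int64(202))]
240 [(np.int64(-9), np.int64(-136), np.int64(179)), (np.int64(-11), np.int64(-151), np.int64(144)), (np.int64(-11), np.int64(-154), np.int64(147)), (np.int64(-11), np.int64(-158), np.int64(147)), (np.int64(-10), np.int64(-158), np.int64(156)), (np.int64(-10), np.int64(-158), np.int64(165)), (np.int64(-9), np.int64(-158), np.int64(174)), (np.int64(-9), np.int64(-157), np.int64(183)), (np.int64(-9), np.int64(-157), np.int64(190)), (np.int64(-8), np.int64(-157), np.int64(196)), (np.int64(-8), np.int64(-157), np.int64(202))]

[... 1881 characters left out ...]
nt64(9), np.int64(-158), np.int64(182)), (np.int64(8), np.int64(-156), np.int64(191)), (np.int64(8), np.int64(-157), np.int64(196)), (np.int64(7), np.int64(-157), np.int64(202))]
285 [(np.int64(13), np.int64(-136), np.int64(179)), (np.int64(17), np.int64(-150), np.int64(146)), (np.int64(17), np.int64(-154), np.int64(146)), (np.int64(17), np.int64(-158), np.int64(146)), (np.int64(17), np.int64(-162), np.int64(147)), (np.int64(17), np.int64(-166), np.int64(147)), (np.int64(17), np.int64(-170), np.int64(147)), (np.int64(14), np.int64(-157), np.int64(183)), (np.int64(13), np.int64(-157), np.int64(190)), (np.int64(12), np.int64(-157), np.int64(197)), (np.int64(12), np.int64(-157), np.int64(202))]
```

View pics/w2.png

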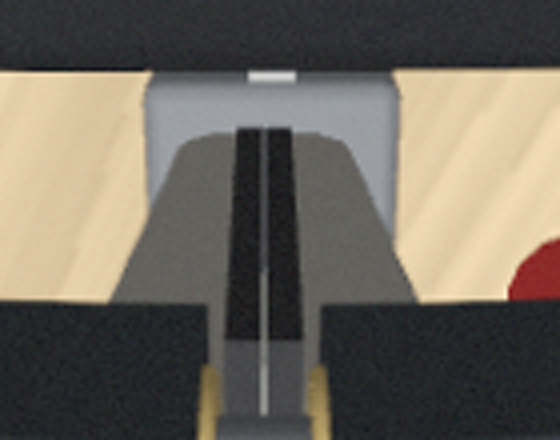

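The real closed tip is at about TCP z + 1 mm: the finger face ends at z = 147 on the paddle top. I'll use that from here and push to the stop (paddle 133, TCP ≈ 132). The body stays about 15 mm above the deck.

```bash
python3 - <<'E'
from h import *
from plant import r
print(wrist_local(snap(r,"wrist"))[250:300:6,300].round(0).tolist())
for z in(141,137,135,134,133,132,131,130,129,128,127):
    r.servo_line([*pad,z],velocity=40);f=r.get_contact_force()[2];e=r.get_eef_pos()[2]
    print(z,e.round(2),f.round(1))
    if f>12 or e-z>1.5: break
r.wait(.1);state(r)
E
```

```text
[[51.0, -249.0, 1.0], [52.0, -258.0, -0.0], [53.0, -266.0, -1.0], [12.0, -136.0, 242.0], [11.0, -136.0, 246.0], [11.0, -136.0, 249.0], [10.0, -136.0, 253.0], [10.0, -136.0, 255.0], [10.0, -136.0, 257.0]]
141 140.61 -0.0
137 136.55 0.4
135 134.77 0.1
134 133.96 1.9
133 132.94 1.9
132 131.85 2.9
131 131.78 6.9
130 131.71 10.6
bread 181.3 pad [130.1 132.3] tcp [654.3 -49.4 131.7] F [-5.7  1.2 11.2] t 14.575
```

The stop was felt at TCP 131.7 and the paddle measures 132. Next the bar key, then the round key, each pressed to its stop with force monitoring.

```bash
cat >> h.py <<'E'
def key(r,p):
    for z in np.arange(195,184,-1.):
        r.servo_line([*p,z],velocity=25);f=r.get_contact_force()[2];e=r.get_eef_pos()[2]
        print(z,e.round(2),f.round(1))
        if f>13 or e-z>1.7: break
    r.wait(.15);print(r.get_contact_force().round(1),r.get_eef_pos().round(1),r.get_time())
E
python3 - <<'E'
from h import *
from plant import r
r.servo_line([*pad,215],velocity=150)
r.servo_line([*br,215],velocity=150)
r.servo_line([*br,199],velocity=60);r.wait(.1);print(r.get_contact_force().round(1))
key(r,br)
r.servo_line([*br,210],velocity=80)
b=br-ey*75
r.servo_line([*b,225],velocity=200);r.wait(.1)
L=wrist_local(snap(r,"wrist"))
for n,x,w,h in(("bar",52,4,14),("rd",0,8,8),("sq",-52,4,4)):
    m=(abs(L[...,0]-x)<w)&(abs(L[...,1]+100)<h)&(L[...,2]>175)&(L[...,2]<205);print(n,m.sum(),np.median(L[m][:,2]))
m=(abs(L[...,0])<15)&(L[...,1]<-155)&(L[...,1]>-180)&(L[...,2]>110)&(L[...,2]<180);print("pad",m.sum(),np.median(L[m][:,2]) if m.any() else 0)
print(r.get_time())
E
```

```text
[-0.7  0.  -0.5]
195.0 194.75 0.3
194.0 193.95 -0.3
193.0 193.35 1.9
192.0 192.33 3.0
191.0 191.07 3.5
190.0 189.89 2.1
189.0 188.91 2.4
188.0 187.92 2.6
187.0 187.69 5.0
186.0 187.66 8.6
185.0 187.6 11.6
[-5.1  0.3 12.2] [670.5  34.6 187.6] 19.4833
bar 488 189.08431889061737
rd 520 195.26216744630088
sq 102 195.26344523338395
pad 829 133.1624425595129
20.6333
```

The bar key is in (189.1), the lever is down (133.2), and the other two keys are up (195.3). Now the round key.

```bash
python3 - <<'E'
from h import *
from plant import r
b=rd-ey*75
r.servo_line([*b,225],velocity=200)
r.servo_line([*rd,215],velocity=200)
r.servo_line([*rd,199],velocity=60)
key(r,rd)
r.servo_line([*rd,215],velocity=80)
r.servo_line([*b,230],velocity=200);r.wait(.1)
L=wrist_local(snap(r,"wrist"))
for n,x,w,h in(("bar",52,4,14),("rd",0,8,8),("sq",-52,4,4)):
    m=(abs(L[...,0]-x)<w)&(abs(L[...,1]+100)<h)&(L[...,2]>175)&(L[...,2]<205);print(n,m.sum(),np.median(L[m][:,2]))
m=(abs(L[...,0])<15)&(L[...,1]<-150)&(L[...,1]>-180)&(L[...,2]>110)&(L[...,2]<180);print("pad",m.sum(),np.median(L[m][:,2]) if m.any() else 0)
print(r.get_contact_force().round(1),r.get_time())
E
```

```text
195.0 194.92 -0.4
194.0 194.03 0.6
193.0 193.34 1.1
192.0 192.24 2.0
191.0 191.15 2.7
190.0 190.15 3.6
189.0 189.16 3.8
188.0 188.17 4.3
187.0 187.76 7.5
186.0 187.69 11.7
185.0 187.63 15.2
[-4.7  1.4 15.3] [624.1  11.3 187.6] 24.9417
bar 406 189.01828272367624
rd 546 195.0965509196114
sq 126 195.17673392006213
pad 1065 132.94773128239285
[ 0.3 -0.5 -0.3] 26.15
```

The round key reached its stop and came back up. The lever and bar key have held, and the arm is clear, so I'll hand in.

```bash
python3 -c "
from plant import r
print(r.hand_in())"
```

```text
the job is handed in; nothing more can be done
None
```

I pushed the lever fully down, pressed the bar key in so it stayed, pressed the round key down and let it come back up, and handed the job in at about 26 s; by the wrist camera's depth the end state was right and the square key was up, and though I didn't re-measure the mug, jar and shaker at the end, the arm was never near them.

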